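# Dispose of a spent ink tin through the self-closing waste flap

## Robot

A 6-joint arm with a two-finger parallel gripper is mounted at the origin on the work surface. World frame = base frame: x ahead of the robot, y to its left, z up, the work surface at z = 0. Lengths are in m, angles in rad, forces in N, time in s.
With the tool pointing down it reaches from about 0.35 to 0.975 m from the base axis. Payload 17.4 kg.
Tool frame: the origin (TCP) lies between the finger pads; the fingertips stand 25 mm ahead of it and the grasp point (between the pads) lies 6 mm ahead of it; x points along the fingers, y is the direction in which the jaws open and shut, and the axes are right-handed (so a half turn about x gives the same grasp; the last joint's range is limited). The gripper opens to 85 mm and grips with 20 to 120 N. Pads are 22 mm wide; open, the fingers measure 114 mm over their backs; the gripper's body (76 mm by 85 mm) begins 54 mm behind the grasp point. The pads swing forward as they close: fully open they stand 13 mm farther back than shut.
Start: joints at [-1.18, 0.116, 1.442, -0, 1.584, -0.038], TCP at [0.281, -0.614, 0.256] pointing down, gripper open.
Joint ranges: [-2.83, 2.83], [-0.83, 2.19], [0.07, 2.5], [-1.14, 4.28], [0.01, 3], [-2.97, 2.97]. Speed limits (rad/s): [1.89, 1.89, 2.22, 3.14, 3.14, 3.14].

## Interface

Orientations are given as a unit quaternion [x, y, z, w].
In Python, from bench import robot, jaws, optics, hand_in gives the robot as it stands. Calls block until the motion is done:
- robot.reach(position, orientation): joint-space move of the TCP to a pose.
- robot.move_l(position, speed=0.15, attitude=None, contact_N=None): straight line of the TCP; attitude=None keeps the orientation; speed is the mean speed in m/s. With contact_N (N) it stops when the force on the tool has changed by that much, and returns True; else False.
- robot.set_joints(angles): joint-space move.
- jaws.command_gripper(opening): opening from 0.0 (shut) to 1.0 (fully open); the grip force is fixed at half the most; returns when the fingers have stopped.
- robot.sleep(seconds).
- robot.ik(position, orientation): joint angles nearest the present ones, or None.
- optics.get_image(name): name is "scene" or "top" or "wrist"; returns the picture (480x640x3 uint8, red, green, blue); there is no depth.
- optics.camera_params(name): a dict with "intrinsics" (3x3 intrinsics, pixels), "k1" (the pictures are not rectified: a ray, as slopes to the right and down, at radius r is drawn at 1 + k1 r^2 times it, then the intrinsics apply), "eye" and "attitude" of the camera in the world; the wrist camera has in their place "tool_from_camera" (4x4, takes a point from camera to tool coordinates, whose origin is the TCP and whose axes are the tool frame's). Camera axes: x right, y down, z forward; pixel columns grow to the right and rows downward; lengths in m; the calibration is good to about 2 mm. A picture is of the moment at which its call begins: read the wrist's pose just before it. camera_params takes no time and is no camera call.
A pose or a line that the arm cannot do raises robot.IKError and nothing moves.
- hand_in(): hands the job in, once; it reports no verdict.
Readings, each from a call of its own:
- robot.current_t(): time.
- robot.current_joints(): joint angles.
- robot.current_dq(): joint speeds.
- robot.current_tau(): joint torques, N m.
- robot.current_position(): TCP position.
- robot.current_eef_rot(): TCP orientation.
- robot.current_ft_force(): force on the tool from outside, world axes, zero at the start.
- robot.current_torque(): the same for the moment, N m.
- robot.current_grip_width(): opening from 0.0 (shut) to 1.0 (fully open).
Only numpy, scipy, OpenCV 4.12 (cv2) and the standard library are available. Lean on these libraries where they do the work, as an engineer would, in place of code of your own. Each camera call takes 0.05 s, during which the arm holds its last target. There are 200 camera calls.

## Task

Get rid of the spent ink tin: with the fingertips, slide the open, lidless tin with the orange ink along the steel ledge of the red waste box, push it in through the hanging flap until it drops down the chute, then draw the hand back out so that the flap falls fully shut. The tin is dirty, so push it along standing and do not pick it up, tip it over on the ledge or flick it. Leave the full tin with the white lid, and the bottles and pot on the bench, standing where they are.

Things in the scene. Friction and masses are not known exactly. Their poses are not given: they have to be found in the camera images.
- waste_box: Red sheet-steel bench waste box, fixed, 300 mm wide, 325 mm tall, lower front face of the housing at x = -104 mm, back at x = 160. Origin: on the bench, on its middle plane. Its +x is level and points straight in through the flap (the pushing direction), y runs along the ledge and flap, z up. A steel ledge sticks out in front of it; above the flap is a fixed lintel.
- ledge_front (a point): Middle of the ledge's outer edge, on its top face: x = -242, y = 0, z = 150 mm of the waste box. The bare steel ledge is level, 296 mm wide (y = -148 to 148) with 16 mm upstands along its two short sides, and runs from here 138 mm to the front face and on through the opening as an inner sill. The opening above it is 248 mm wide (y = -124 to 124) and 115 mm high.
- flap_hinge (a point): Middle of the flap's hinge line: x = -97, y = 0, z = 265 mm of the waste box. The flap is an aluminium plate with a yellow push panel, 246 wide, 112 long, 3 mm thick, 0.10 kg, hanging from this line just behind the front face, lower edge 3 mm above the ledge. It swings only inwards (under 1 N opens it) and falls shut by its own weight.
- flap (a joint): Angle of the flap: 0 hanging shut, growing as it is pushed inwards, to 1.45 at most.
- sill_edge (a point): Middle of the sill's inner edge: x = -75, y = 0, z = 150 mm of the waste box, level with the ledge, 29 mm past the front face. Here a slippery plastic-lined chute drops away at 58 degrees to the bin floor (z = 5 mm). A tin whose middle is pushed about 30 mm past this edge (fingertips just inside the opening) tips in and slides down by itself.
- spent_tin: The spent tin: open round tin without lid, bare metal with an orange label and dried orange ink in it and in runs down its wall, 66 mm diameter, 52 mm tall, about 0.15 kg. Stands upright on the ledge, in the left or the right half, wholly within the width of the opening. Origin: centre of its underside, z up.
- full_tin: A full tin that someone has put down on the same ledge, in the other half: round, white lid, blue label, 66 mm diameter (lid 68), 53 mm tall, about 0.26 kg. Not waste: it stays. Origin: centre of its underside, z up.
- spray_bottle: Green spray bottle with a black head, 68 mm diameter, 191 mm tall, standing on the bench beside the ledge. Stays. Origin: centre of its underside, z up.
- ink_bottle: Amber ink bottle with a white cap, 60 mm diameter, 114 mm tall, standing on the bench in front of the ledge, lower than it. Stays. Origin: centre of its underside, z up.
- ink_pot: Yellow plastic ink pot with a white lid, 82 mm diameter at the lid, 76 mm tall, standing on the bench in front of the ledge, lower than it. Stays. Origin: centre of its underside, z up.
Mind the look-alikes: they are no part of the job. What is shaped like the spent_tin but green or turquoise is not meant.

How it is judged:
On the way, in this order (a step that is already met when the one before it is completed fails the run):
1. the flap is pushed open while the spent tin still stands on the ledge or sill (value of joint flap above 0.4 rad and z of spent_tin in the frame of waste_box above 0.143 m and angle between spent_tin's own z axis and vertical below 0.35 rad), for 0.1 s.
2. the spent tin has gone down the chute (z of spent_tin in the frame of waste_box below 0.11 m and x of spent_tin in the frame of waste_box above -0.075 m), for 0.1 s.
At the end, for the whole second after the job is handed in: The spent tin lies at rest inside the waste box, down the chute (its base centre more than 40 mm below the ledge's top), the flap hangs shut (within 0.06 rad), and the full tin stands upright within 15 mm of where it was (all of step 2 and x of spent_tin in the frame of waste_box below 0.16 m and linear speed of spent_tin below 0.05 m/s and value of joint flap below 0.06 rad and angle between full_tin's own z axis and vertical below 0.2 rad and distance of full_tin from where it was at the start of the episode below 0.015 m); the robot touches nothing.
It fails at once if the spent tin is lifted more than 12 mm off the ledge (z of spent_tin in the frame of waste_box above 0.162 m).
It fails at once if the spent tin is tipped over (more than 0.5 rad) or falls off the ledge, before it has reached the opening ((angle between spent_tin's own z axis and vertical above 0.5 rad and x of spent_tin in the frame of waste_box below -0.11 m) or (z of spent_tin in the frame of waste_box below 0.12 m and x of spent_tin in the frame of waste_box below -0.11 m)).
It fails at once if the spent tin is flicked along the ledge (faster than 0.5 m/s) (linear speed of spent_tin above 0.5 m/s and x of spent_tin in the frame of waste_box below -0.11 m).
It fails at once if the full tin is moved more than 15 mm or knocked over (distance of full_tin from where it was at the start of the episode above 0.015 m or angle between full_tin's own z axis and vertical above 0.3 rad).
It fails at once if a bottle or the pot on the bench is moved more than 20 mm or knocked over (distance of any of spray_bottle, ink_bottle, ink_pot from where it was at the start of the episode above 0.02 m or angle between any of spray_bottle, ink_bottle, ink_pot's own z axis and vertical above 0.3 rad).
It also fails if it takes over 37 s, if anything falls off the work surface, if the arm or the gripper's body presses on something with over 40 N, if the wrist force passes 120 N, or if a joint passes its speed limit or range.

## Working session

There is one attempt and no reset: what is moved stays moved. The work goes in short steps, each a Python script; the robot and the scene stay as the last script left them, time stands still between calls to the robot, and variables do not carry over. Pictures are saved under pics/ and viewed, about 8 in all and at most 12, crops included, and the job is handed in when it is done.

```bash
mkdir -p pics; ls
python3 - <<'E'
from bench import robot,jaws,optics
import cv2
for n in("scene","top"):
    cv2.imwrite(f"pics/{n}0.png",optics.get_image(n)[:,:,::-1]); print(n,optics.camera_params(n))
print(optics.camera_params("wrist"),robot.current_eef_rot(),robot.current_t())
E
```

```text
pics
scene {'intrinsics': array([[515.83695956,   0.        , 318.39654707],
       [  0.        , 515.83695956, 246.31296972],
       [  0.        ,   0.        ,   1.        ]]), 'k1': 0.019775952908203855, 'eye': array([ 0.97005655, -0.32081267,  1.02039653]), 'attitude': array([ 0.83824809,  0.48263983, -0.12121558, -0.22294779])}
top {'intrinsics': array([[434.33368593,   0.        , 321.34805127],
       [  0.        , 434.33368593, 237.79738509],
       [  0.        ,   0.        ,   1.        ]]), 'k1': -0.09320562704630782, 'eye': array([ 0.46650994, -0.06671662,  1.08393711]), 'attitude': array([-0.69970807,  0.71226965, -0.03985526,  0.03862804])}
{'intrinsics': array([[412.56234835,   0.        , 315.78678348],
       [  0.        , 412.56234835, 239.5111624 ],
       [  0.        ,   0.        ,   1.        ]]), 'k1': -0.0926062103759118, 'tool_from_camera': array([[ 2.30336832e-04, -2.84328907e-01,  9.58726770e-01,
        -1.17378651e-01],
       [ 9.99998978e-01,  1.41833947e-03,  1.80383316e-04,
         1.41485216e-03],
       [-1.41108821e-03,  9.58725748e-01,  2.84328944e-01,
        -7.20997973e-02],
       [ 0.00000000e+00,  0.00000000e+00,  0.00000000e+00,
         1.00000000e+00]])} [-0.69085125 -0.15080319  0.69099051 -0.1500502 ] 0.1
```

View pics/scene0.png

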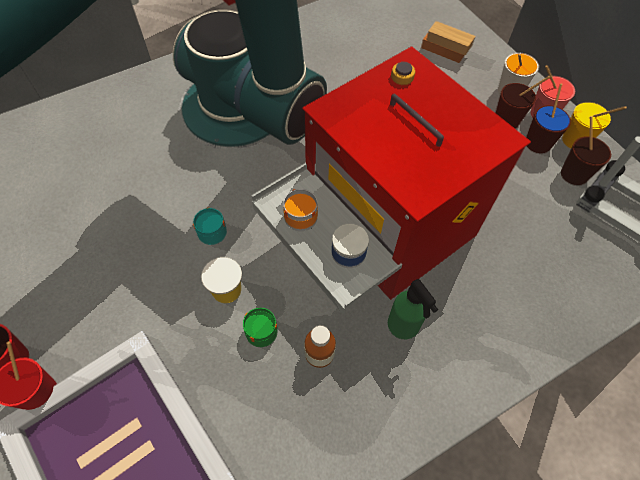

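View pics/top0.png

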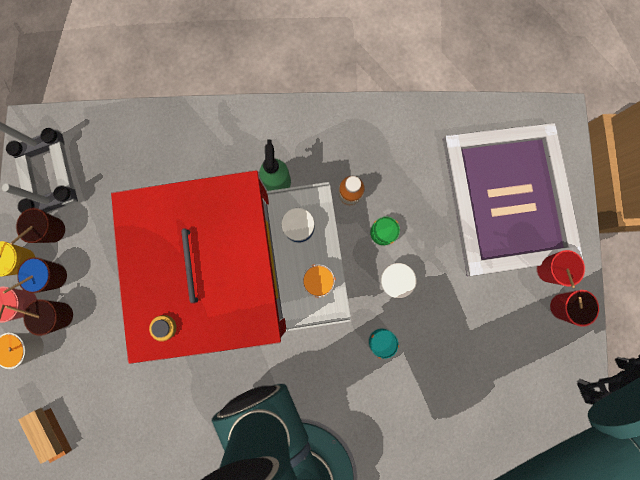

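Candidates for the tin: orange open tin on the ledge (top 320,281; scene 300,210), teal tin (384,343), green tin (385,230), orange cup (10,350). The first fits the description, being orange, lidless and on the ledge. I'll check it in one close crop.

Run:
```python
import cv2,numpy as np
a=cv2.imread("pics/top0.png")[165:345,245:425];b=cv2.imread("pics/scene0.png")[145:325,240:420]
f=lambda i:cv2.resize(i,(400*1,400),interpolation=cv2.INTER_CUBIC)
cv2.imwrite("pics/crop.png",np.hstack([f(a),f(b)]))
```

```text
(no output)
```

View pics/crop.png

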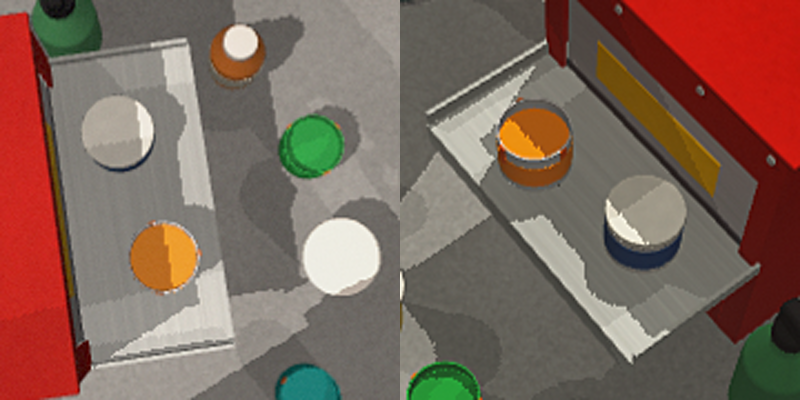

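The left half shows the orange open tin at crop (165,257), i.e. top (319.3,280.7) and scene (300.8,204), and it is the right one. The white lid is at top (298.1,224.4), scene (350.2,236.8). Next I triangulate the ledge, lids and box top.

```bash
cat > h.py <<'E'
import numpy as np,cv2
from scipy.spatial.transform import Rotation as R
from bench import robot,jaws,optics
def ray(p,uv,Rw=None,eye=None):
    K=p["intrinsics"];d=np.array([(uv[0]-K[0,2])/K[0,0],(uv[1]-K[1,2])/K[1,1]]);x=d.copy()
    for _ in range(20): x=d/(1+p["k1"]*(x@x))
    if Rw is None: Rw=R.from_quat(p["attitude"]).as_matrix();eye=p["eye"]
    v=Rw@np.r_[x,1];return eye,v/np.linalg.norm(v)
def tri(rays):
    A=[np.eye(3)-np.outer(v,v) for e,v in rays];b=sum(a@e for a,(e,v) in zip(A,rays))
    X=np.linalg.solve(sum(A),b);return X,max(np.linalg.norm(a@(X-e)) for a,(e,v) in zip(A,rays))
def onz(r,z): e,v=r;return e+v*(z-e[2])/v[2]
E
python3 - <<'E'
from h import *
np.set_printoptions(precision=4,suppress=True)
T,S=optics.camera_params("top"),optics.camera_params("scene")
P=dict(tin=((319.3,280.7),(300.8,204)),full=((298.1,224.4),(350.2,236.8)),outL=((329.6,183),(344.4,303.9)),outR=((349.9,320.3),(252.6,196.8)),
b1=((112,192),(528,142)),b2=((257,171),(412,219)),b3=((281,342),(304,107)),b4=((129,362),(412,47)))
for k,(a,b) in P.items():
    X,e=tri([ray(T,a),ray(S,b)]);print(k,X,e)
    z={'t':.202,'f':.203,'o':.166,'b':.325}[k[0]];print('   z-fixed',onz(ray(T,a),z),onz(ray(S,b),z))
E
```

```text
tin [ 0.4782 -0.0623  0.1996] 0.0012655499182808296
   z-fixed [ 0.4776 -0.0634  0.202 ] [ 0.4802 -0.0619  0.202 ]
full [ 0.5924 -0.022   0.2099] 0.0004066841454328881
   z-fixed [ 0.5932 -0.022   0.203 ] [ 0.5893 -0.0191  0.203 ]
outL [ 0.6865 -0.0893  0.1702] 0.0002395182526902776
   z-fixed [ 0.6876 -0.0892  0.166 ] [ 0.685  -0.0884  0.166 ]
outR [ 0.3943 -0.1257  0.1644] 0.000256677932843775
   z-fixed [ 0.3943 -0.1258  0.166 ] [ 0.3955 -0.1258  0.166 ]
b1 [0.64   0.3076 0.3279] 0.0021186728302529656
   z-fixed [0.6419 0.3112 0.325 ] [0.6382 0.3077 0.325 ]
b2 [0.6707 0.0405 0.3294] 0.003840313707091325
   z-fixed [0.6739 0.0446 0.325 ] [0.6675 0.0391 0.325 ]
b3 [0.373  0.0054 0.3276] 0.0019522127411831648
   z-fixed [0.3718 0.0039 0.325 ] [0.3716 0.0084 0.325 ]
b4 [0.3387 0.2717 0.3255] 0.0003094095720398106
   z-fixed [0.3385 0.2716 0.325 ] [0.3383 0.2725 0.325 ]
```

```bash
cat >> h.py <<'E'
th=np.radians(7.0)
u=np.array([-np.sin(th),np.cos(th),0]);v=np.array([-np.cos(th),-np.sin(th),0])
O=np.array([.5404,-.1075,0])+.242*u
W=lambda x,y,z:O+np.array([x*u+y*v+[0,0,z]]).ravel()/1
B=lambda p:np.array([(p-O)@u,(p-O)@v,p[2]])
t=np.radians(30);X=np.cos(t)*u-[0,0,np.sin(t)];Z=-np.sin(t)*u-[0,0,np.cos(t)]
M=np.c_[X,np.cross(Z,X),Z];Q=R.from_matrix(M).as_quat()
tip=lambda x,y,z:W(x,y,z)-.025*X   # TCP for a fingertip place in box coords
E
python3 - <<'E'
from h import *
np.set_printoptions(precision=3,suppress=True)
print(B(np.array([.4785,-.0627,.2])),B(np.array([.592,-.021,.2])),np.linalg.det(M))
for a in[(-.33,.056,.27),(-.27,.056,.27),(-.27,.056,.168),(-.15,.056,.168),(-.07,.056,.168)]:
    print(tip(*a),robot.ik(tip(*a),Q))
E
```

```text
[-0.19   0.056  0.2  ] [-0.162 -0.062  0.2  ] 1.0
[ 0.498 -0.223  0.283] [-0.745  0.2    1.521  0.757  2.187 -0.67 ]
[ 0.491 -0.164  0.283] [-0.685  0.109  1.623  0.79   2.138 -0.628]
[ 0.491 -0.164  0.181] [-0.685  0.192  1.705  0.726  2.018 -0.758]
[ 0.476 -0.044  0.181] [-0.539  0.033  1.879  0.811  1.911 -0.662]
[0.466 0.035 0.181] [-0.42  -0.06   1.971  0.875  1.828 -0.582]
```

Run:
```python
from h import *
robot.reach(tip(-.33,.056,.27),Q)
jaws.command_gripper(.45)
print(robot.current_position(),robot.current_eef_rot(),Q,robot.current_grip_width(),robot.current_t())
cv2.imwrite("pics/w1.png",optics.get_image("wrist")[:,:,::-1])
```

```text
[ 0.49816884 -0.22319266  0.28249949] [ 0.64006086  0.72340967 -0.17153503  0.193846  ] [ 0.64004182  0.72343567 -0.17149869  0.193844  ] 0.44992419624696944 2.2833
```

View pics/w1.png

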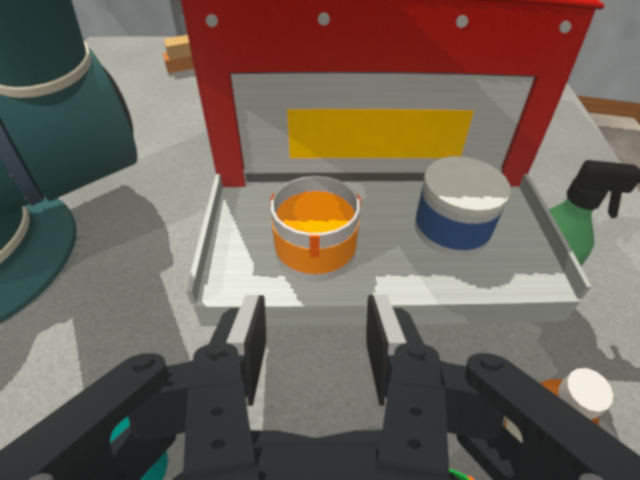

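The fingers (inner edges at columns 255 and 378, middle 316) are centred on the tin (rim 271–360, middle 316), and the ledge looks square to the view. I'll check scale, then lower and begin pushing, pausing before the flap.

Run:
```python
from h import *
np.set_printoptions(precision=4,suppress=True)
p=optics.camera_params("wrist");C=p["tool_from_camera"];r=R.from_quat(robot.current_eef_rot()).as_matrix();pos=robot.current_position()
for n,uv,z in(("tin",(315.7,197),.202),("L",(200,307),.15),("R",(580,302),.15)):
    print(n,B(onz(ray(p,uv,r@C[:3,:3],r@C[:3,3]+pos),z)))
robot.move_l(tip(-.275,.056,.2),speed=.15)
robot.move_l(tip(-.265,.056,.168),speed=.1)
print(robot.move_l(tip(-.16,.056,.168),speed=.06,contact_N=12),B(robot.current_position()+.025*X),robot.current_ft_force(),robot.current_t())
cv2.imwrite("pics/w2.png",optics.get_image("wrist")[:,:,::-1])
```

```text
tin [-0.1836  0.0563  0.202 ]
L [-0.2472  0.1418  0.15  ]
R [-0.244  -0.1479  0.15  ]
False [-0.1602  0.056   0.168 ] [-0.2773  0.2437  0.671 ] 5.4583
```

View pics/w2.png

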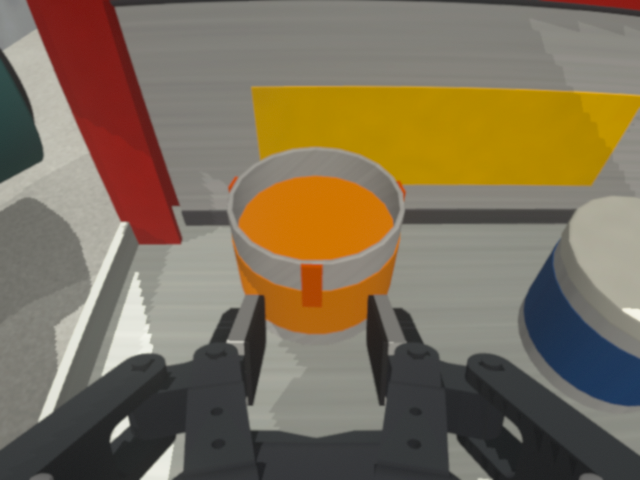

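The tin stands upright, cradled symmetrically (rim 228–405), in front of the flap; the full tin is clear at the right (580,300). Continuing through the flap.

Run:
```python
from h import *
np.set_printoptions(precision=4,suppress=True)
print(robot.move_l(tip(-.072,.056,.168),speed=.06,contact_N=12),B(robot.current_position()+.025*X),robot.current_ft_force(),robot.current_t())
robot.sleep(.6)
cv2.imwrite("pics/w3.png",optics.get_image("wrist")[:,:,::-1])
```

```text
False [-0.0722  0.056   0.1679] [-0.2325 -0.4728 -0.7643] 7.125
```

View pics/w3.png

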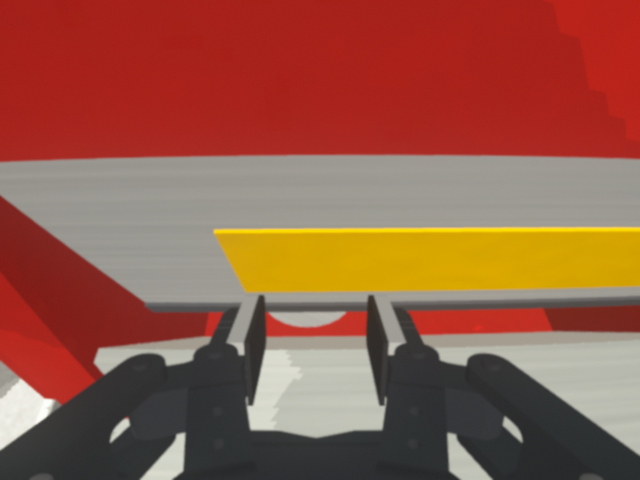

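```bash
python3 - <<'E'
from h import *
np.set_printoptions(precision=4,suppress=True)
p=optics.camera_params("wrist");C=p["tool_from_camera"];r=R.from_quat(robot.current_eef_rot()).as_matrix();pos=robot.current_position()
print(B(r@C[:3,3]+pos))
for uv in((307,327),(307,313),(270,315),(345,315),(307,338)):
    print(uv,[B(onz(ray(p,uv,r@C[:3,:3],r@C[:3,3]+pos),z)) for z in(.15,.1,.05)])
E
python3 - <<'E'
import cv2
i=cv2.imread("pics/w3.png")[290:350,200:420];cv2.imwrite("pics/w3c.png",cv2.resize(i,None,fx=3.6,fy=3.6,interpolation=cv2.INTER_CUBIC))
E
```

```text
[-0.1607  0.0562  0.302 ]
(307, 327) [array([-0.0678,  0.0598,  0.15  ]), array([-0.0373,  0.061 ,  0.1   ]), array([-0.0067,  0.0622,  0.05  ])]
(307, 313) [array([-0.0608,  0.0599,  0.15  ]), array([-0.0279,  0.0612,  0.1   ]), array([0.0049, 0.0624, 0.05  ])]
(270, 315) [array([-0.0619,  0.076 ,  0.15  ]), array([-0.0294,  0.0825,  0.1   ]), array([0.0031, 0.089 , 0.05  ])]
(345, 315) [array([-0.0618,  0.0434,  0.15  ]), array([-0.0293,  0.0392,  0.1   ]), array([0.0033, 0.035 , 0.05  ])]
(307, 338) [array([-0.0731,  0.0597,  0.15  ]), array([-0.0443,  0.0609,  0.1   ]), array([-0.0155,  0.0621,  0.05  ])]
```

View pics/w3c.png

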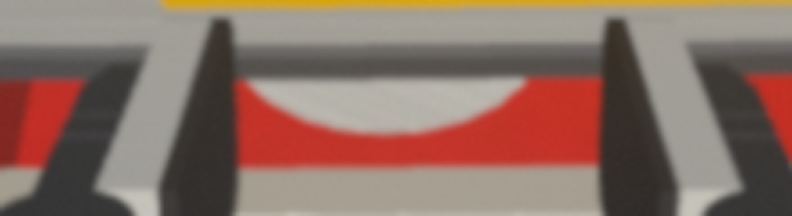

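The tin has gone over the sill: its round grey underside shows at (307,313–327) beyond the sill edge (row ~338), past the flap's lower edge. Its depth is ambiguous because the line of sight runs along the chute. I'll raise the fingertips a little to lift the flap and look further in.

Run:
```python
from h import *
a=optics.get_image("wrist")
print(np.abs(a[300:345,200:420].astype(int)-cv2.imread("pics/w3.png")[300:345,200:420,::-1]).max())
print(robot.move_l(tip(-.074,.056,.190),speed=.05,contact_N=10),robot.current_ft_force(),robot.current_t())
robot.sleep(.2)
b=optics.get_image("wrist")[:,:,::-1];cv2.imwrite("pics/w4.png",b[180:440,120:520][:, :]);cv2.imwrite("pics/w4c.png",cv2.resize(b[180:440,150:500],None,fx=2.2,fy=2.2))
```

```text
49
False [-0.58516207 -0.70135973 -0.31893288] 8.4167
```

View pics/w4c.png

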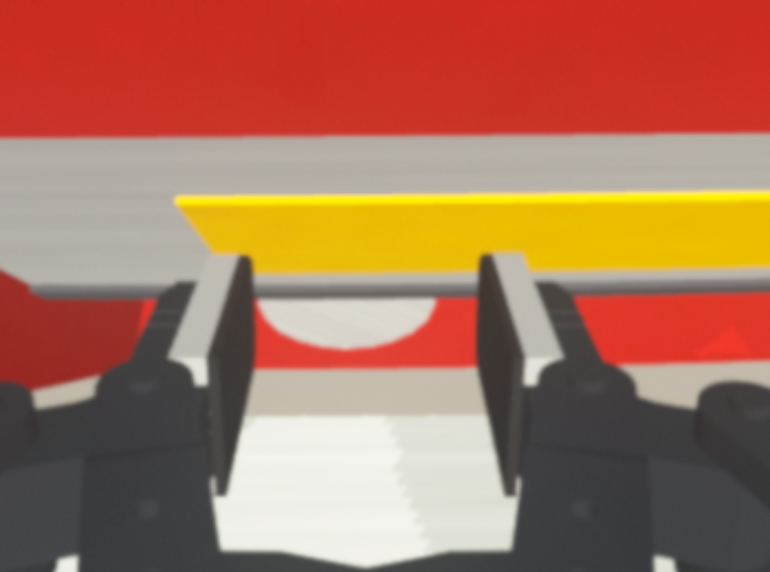

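The tin's underside now shows nearly its full width (82 px ≈ 0.8 mm/px for 66 mm). That puts it about 0.33 m from the camera, z ≈ 0.03, at the bottom of the chute. Withdrawing.

Run:
```python
from h import *
print(robot.move_l(tip(-.30,.056,.195),speed=.1),robot.current_t())
robot.move_l(tip(-.33,.056,.27),speed=.15)
robot.sleep(1.)
print(robot.current_ft_force(),robot.current_t())
w=optics.get_image("wrist")[:,:,::-1];t=optics.get_image("top")[:,:,::-1]
cv2.imwrite("pics/w5.png",np.hstack([cv2.resize(w,(400,300)),cv2.resize(t[120:390,220:580],(400,300))]))
# same-pose comparison with w1, right half (full tin, bottles) and flap
d=np.abs(w.astype(int)-cv2.imread("pics/w1.png")).max(2)
print("flap",np.median(d[75:170,240:530]),(d[75:170,240:530]>40).mean(),"full",(d[155:250,415:510]>40).mean())
```

```text
False 11.075
[0.5249326  0.49964084 0.13391787] 12.7667
flap 3.0 0.0 full 0.0
```

View pics/w5.png

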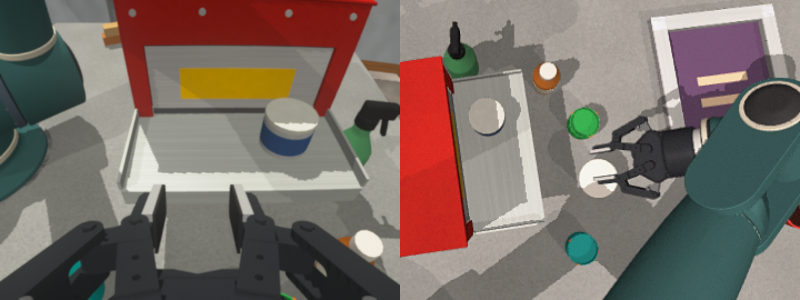

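The ledge is clear of the spent tin. The flap and the full tin match the first wrist picture pixel for pixel, and the bottles and pot stand where they were. Handing in.

```bash
python3 -c "
from bench import hand_in
hand_in()"
```

```text
the job is handed in; nothing more can be done
```

The spent tin is down the chute, the flap is shut, and I have handed the job in; no verdict was reported. I slid the tin standing along the ledge with half-open fingertips, tool tilted 30° down, pushed it through the flap at 6 cm/s and drew the hand back out. The robot's clock stood at about 12.8 s at the last checks.

**Last checks:**
- **Flap and full tin:** no visible change against a wrist picture taken from the same pose before pushing.
- **Bottles and pot:** they look unmoved in the top picture; I checked these by eye only.
- **Forces:** under about 1 N at each reading, and the contact stops (10–12 N) never tripped.
- **Spent tin:** seen from below through the open flap, and judged by its apparent size to lie at about z = 0.03 m. An earlier, narrower view fitted about 0.095 m if the base was seen square-on. Both are below the 0.11 m limit.
- **Coming to rest:** the one frame comparison of the tin was inconclusive, so rest is only inferred from the 4 s or so that passed before I handed in.
- **Ledge position:** the two cameras disagreed by 2–7 mm on the ledge and the tin, which did not affect the push.

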